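# Line up salvaged capacitors for testing

## Robot

A 6-joint arm with a two-finger parallel gripper is mounted at the origin on the work surface. World frame = base frame: x ahead of the robot, y to its left, z up, the work surface at z = 0. Lengths are in m, angles in rad, forces in N, time in s.
With the tool pointing down it reaches from about 0.225 to 0.875 m from the base axis. Payload 3.4 kg.
Tool frame: the origin (TCP) lies midway between the tips of the shut fingers; the grasp point (between the pads) lies 19 mm behind it; z points along the fingers, y is the line along which they close (so a half turn about z gives the same grasp; the last joint's range is limited). The gripper opens to 85 mm and grips with 20 to 120 N. Pads are 22 mm wide; open, the fingers measure 114 mm over their backs; the gripper's body (76 mm by 85 mm) begins 54 mm behind the grasp point. The pads swing forward as they close: fully open they stand 13 mm farther back than shut.
Start: joints at [-1.222, 0.276, 1.505, -0, 1.361, -0.121], TCP at [0.26, -0.513, 0.231] pointing down, gripper open.
Joint ranges: [-2.89, 2.89], [-0.75, 2.08], [0.22, 2.7], [-1.18, 4.32], [0.11, 2.71], [-2.7, 2.7]. Speed limits (rad/s): [2.57, 2.57, 3.14, 3.14, 3.14, 3.14].

## Interface

Orientations are given as a unit quaternion [w, x, y, z].
In Python, from workcell import get_obs, camera, close_job, silhouettes gives the robot as it stands.
- The arm moves only by the tool move_arm, never from a script. Its argument "plan" is a list of rows, each an object with "linear": the shift along the tool's x, y, z in mm, a list of three; "rot": the turn, a rotation vector about the tool's x, y, z in rad, a list of three. A call has exactly 10 rows; each row shifts and turns the commanded pose from where the row before left it, along the tool's axes as they then stand; what a row does not reach is not made up. A row lasts 1/12 s, in which the tool goes at most 41.7 mm and 7.16 degrees, less where a joint would pass 70% of its speed; a pose out of reach is approached as far as the arm can. A call with a gripper value outside its range is refused whole. "grip" is the finger opening in mm, from 0 to 85.4, set as the call begins (left out, the last holds). The fingers move at their own pace and stop on an object; the grip force is fixed at half the most. Time passes only in rows, so rows that do not move let the fingers close, or fill a call up. It gives the time, the measured TCP pose, the force, the opening and the grip force at its end, in the units of the state.
- get_obs(): the state, without advancing time (a new reading comes with each control period).
- camera(name): name is "scene" or "side" or "wrist"; returns a dict with "pixels" (384x512x3 uint8, red, green, blue), "camera_matrix" (3x3 intrinsics, pixels), "world_to_cam" (4x4, takes a point from world to camera coordinates). Camera axes: x right, y down, z forward; pixel columns grow to the right and rows downward; lengths in m; the calibration is good to about 2 mm. A picture is of the moment at which its call begins. There is no depth.
- close_job(): hands the job in; it is judged then, once.
Trained networks look in the newest picture that a camera, given by its name, has taken for a name from the list of things; names that differ only in an ending like _2 or _b are one class to them, and where a whole thing is asked for, a point or a joint stands for the part that bears it (a point fixed in the world has none). Each returns a list of dicts, best first, with "p" (0 to 1); they miss things now and then, are a little off and sometimes report something else, mostly with a low value. They report only what shows in the picture. A call takes as long as a camera call.
- silhouettes(camera, label): "pixels" (384x512 bool, what is visible of it) and "box" ([centre column, centre row, width, height] in pixels, round what is visible of it).
The state is a dict: "t": time; "joints": joint angles; "qd": joint speeds; "effort": joint torques, N m; "tcp_pos": TCP position; "eef_rot": TCP orientation; "force": force on the tool from outside, world axes, zero at the start; "torque": the same for the moment, N m; "grip_width": finger opening in m; "grip_force": force on a finger pad.
Only numpy, scipy, OpenCV 4.12 (cv2) and the standard library are available. Lean on these libraries where they do the work, as an engineer would, in place of code of your own. Each camera call takes 0.05 s, during which the arm holds its last target. There are 200 camera calls.

## Task

Stand the four capacitors in the kitting tray, one in each pocket, in order of height, the shortest in the pocket next to the component tester and the tallest at the far end, so that they can be measured in that order. Set each one upright in the middle of its pocket without dropping it, and never let one fall over.

Things in the scene. Friction and masses are not known exactly. Their poses are not given: they have to be found in the camera images.
- cap_r_mid (a point): the shortest of four screw-terminal electrolytic capacitors: an upright round can in a black sleeve, diameter 30 mm, can height 45 mm (two small metal terminals stand 6 mm above that), about 50 g, standing loose on the bench. The point is on the can's axis half-way up, 22.5 mm above its flat underside; z points up along the can to the terminals, yaw is of no account. Grip the can in its upper half, so that the gripper's body stays clear of its top
- cap_p_mid (a point): the second shortest of four screw-terminal electrolytic capacitors: an upright round can in a black sleeve, diameter 35 mm, can height 60 mm (two small metal terminals stand 6 mm above that), about 85 g, standing loose on the bench. The point is on the can's axis half-way up, 30.0 mm above its flat underside; z points up along the can to the terminals, yaw is of no account. Grip the can in its upper half, so that the gripper's body stays clear of its top
- cap_s_mid (a point): the second tallest of four screw-terminal electrolytic capacitors: an upright round can in a black sleeve, diameter 40 mm, can height 75 mm (two small metal terminals stand 6 mm above that), about 130 g, standing loose on the bench. The point is on the can's axis half-way up, 37.5 mm above its flat underside; z points up along the can to the terminals, yaw is of no account. Grip the can in its upper half, so that the gripper's body stays clear of its top
- cap_q_mid (a point): the tallest of four screw-terminal electrolytic capacitors: an upright round can in a black sleeve, diameter 45 mm, can height 90 mm (two small metal terminals stand 6 mm above that), about 200 g, standing loose on the bench. The point is on the can's axis half-way up, 45.0 mm above its flat underside; z points up along the can to the terminals, yaw is of no account. Grip the can in its upper half, so that the gripper's body stays clear of its top
- pocket_a: end pocket on the +y side of the tray: a fixed black kitting tray with one row of four equal square pockets in the order a, b, c, d, at 72 mm pitch. Each is 69 mm square inside with a grey floor, with ribs 3 mm thick that stand 4 mm above the floor. The point is the centre of the pocket's floor, 6 mm above the bench; the y axis runs along the row (from d towards a), x across it, z up. The tray does not move
- pocket_b: pocket beside pocket_a of the tray: a fixed black kitting tray with one row of four equal square pockets in the order a, b, c, d, at 72 mm pitch. Each is 69 mm square inside with a grey floor, with ribs 3 mm thick that stand 4 mm above the floor. The point is the centre of the pocket's floor, 6 mm above the bench; the y axis runs along the row (from d towards a), x across it, z up. The tray does not move
- pocket_c: pocket beside pocket_d of the tray: a fixed black kitting tray with one row of four equal square pockets in the order a, b, c, d, at 72 mm pitch. Each is 69 mm square inside with a grey floor, with ribs 3 mm thick that stand 4 mm above the floor. The point is the centre of the pocket's floor, 6 mm above the bench; the y axis runs along the row (from d towards a), x across it, z up. The tray does not move
- pocket_d: end pocket on the -y side of the tray: a fixed black kitting tray with one row of four equal square pockets in the order a, b, c, d, at 72 mm pitch. Each is 69 mm square inside with a grey floor, with ribs 3 mm thick that stand 4 mm above the floor. The point is the centre of the pocket's floor, 6 mm above the bench; the y axis runs along the row (from d towards a), x across it, z up. The tray does not move
- tester: component tester, a fixed pale grey and black box 130 x 90 mm, 40 mm high, with a display, keys and a test slot; it stands close beyond one end of the tray, next to either pocket_a or pocket_d (a low tip-cleaning stand with a sponge and a 50 mm high pot of brass wool, not listed, stands at the other end). The point is the centre of its underside on the bench, z up

How it is judged:
By the outcome, as a careful person would: the job done as asked, in the order asked, and still so for the second after the job is handed in, with the robot touching nothing.
It also fails if it takes over 99 s, if anything falls off the work surface, if the arm or the gripper's body presses on something with over 40 N, if the wrist force passes 120 N, or if a joint passes its speed limit or range.

## Working session

There is one attempt and no reset: what is moved stays moved. The work goes in short steps, Python scripts to look and compute and a tool call to move; the robot and the scene stay as the last step left them, time stands still between calls to the robot, and variables do not carry over. Pictures are saved under pics/ and viewed, at most 14 in all, crops included, and the job is handed in when it is done.

Besides the shell and the picture viewer there is one more tool, called as name(argument=value, ...), one argument or row to a line, values as JSON. move_arm: Moves the arm, as the interface text tells. Its arguments: {"type":"object","properties":{"plan":{"type":"array","items":{"type":"object","properties":{"linear":{"type":"array","items":{"type":"number"}},"rot":{"type":"array","items":{"type":"number"}}}}},"grip":{"type":"number"}},"required":["plan"]}

```bash
ls; mkdir -p pics; python3 - <<'E'
from workcell import *
import cv2,numpy as np
o=get_obs();print({k:np.round(v,3) for k,v in o.items()})
ims=[]
for c in ("scene","side","wrist"):
    r=camera(c);cv2.imwrite(f"pics/{c}0.png",r["pixels"][:,:,::-1])
    np.savez(f"{c}.npz",K=r["camera_matrix"],T=r["world_to_cam"])
    T=r["world_to_cam"];print(c,r["camera_matrix"][0,0],-T[:3,:3].T@T[:3,3],T[2,:3])
    for l in ["cap_r_mid","cap_p_mid","cap_s_mid","cap_q_mid","pocket_a","pocket_d","tester"]:
        for d in silhouettes(c,l)[:4]:
            print(c,l,round(d["p"],2),np.round(d["box"],1))
E
```

```text
pics
{'t': np.float64(0.0), 'joints': array([-1.222,  0.277,  1.506, -0.   ,  1.361, -0.121]), 'qd': array([ 0.002, -0.001,  0.001, -0.002, -0.002, -0.002]), 'effort': array([ 3.0000e-03, -4.1677e+01, -2.4580e+01, -0.0000e+00,  1.1000e-02,
        0.0000e+00]), 'tcp_pos': array([ 0.26 , -0.512,  0.23 ]), 'eef_rot': array([-0.001,  0.973,  0.233, -0.   ]), 'force': array([-0.604,  0.815, -0.414]), 'torque': array([ 0.036, -0.039, -0.   ]), 'grip_force': np.float64(0.0), 'grip_width': np.float64(0.085)}
scene 493.3637404460389 [ 1.46913661 -0.30320443  0.6998402 ] [-0.7921542   0.24792991 -0.55769389]
scene cap_r_mid 0.7 [198.6 191.8  14.9  23. ]
scene cap_p_mid 0.66 [303.8 172.   11.1  29.4]
scene cap_p_mid 0.21 [203.1 253.4  61.   53.4]
scene cap_s_mid 0.61 [259.8 186.6  21.4  33.9]
scene cap_q_mid 0.58 [355.9 161.2  23.4  39. ]
scene cap_q_mid 0.54 [259.2 185.8  18.4  35.3]
scene pocket_a 0.9 [276.2 231.9  37.9  23.2]
scene pocket_a 0.88 [304.2 224.   33.2  23. ]
scene pocket_a 0.76 [249.1 241.4  37.5  22.1]
scene pocket_a 0.64 [333.5 213.8  34.4  23.4]
scene pocket_d 0.9 [276.2 231
[... 373 characters left out ...]
  17.   24.8]
side cap_p_mid 0.55 [202.3 157.6  21.5  29.2]
side cap_s_mid 0.96 [225.2 198.6  21.6  34.6]
side cap_s_mid 0.6 [278.5 161.5  35.7  20.6]
side cap_q_mid 0.69 [208.3 121.4  24.5  37.3]
side pocket_a 0.97 [309.1 230.   43.5  32.6]
side pocket_a 0.95 [276.6 162.3  34.5  16.7]
side pocket_a 0.76 [285.5 180.6  32.8  25.1]
side pocket_a 0.65 [292.9 203.9  35.   24.2]
side pocket_d 0.97 [309.1 230.   43.5  32.6]
side pocket_d 0.95 [276.6 162.3  34.5  16.7]
side pocket_d 0.76 [285.5 180.6  32.8  25.1]
side pocket_d 0.65 [292.9 203.9  35.   24.2]
side tester 0.61 [323.5 270.3  87.7  59.6]
wrist 328.20463214345466 [ 0.32918016 -0.47739183  0.37385131] [-0.26973365 -0.13749632 -0.95306795]
```

View pics/scene0.png

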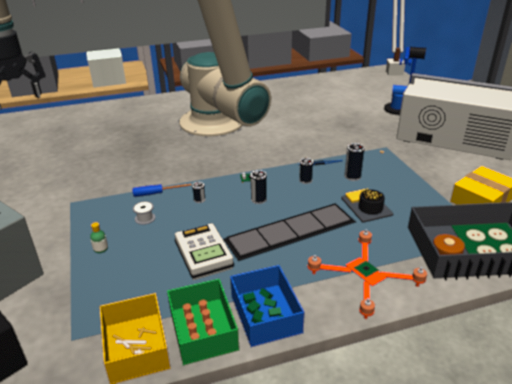

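View pics/side0.png

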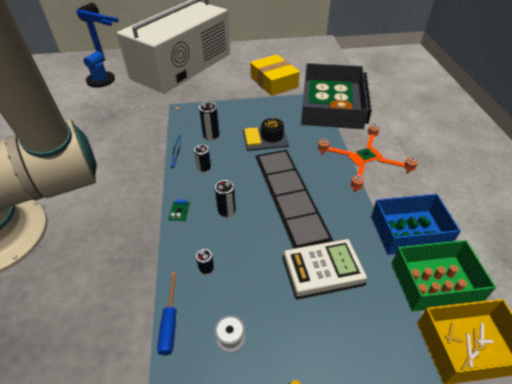

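The tester (scene pixel ~(204,250)) is at the tray's -y end and the brass pot (370,200) is at the +y end. The cans stand at scene (199,191) r, (259,186) s, (306,170) p and (355,160) q. So the order is r→d, p→c, s→b, q→a. Next I fit positions from both views.

```bash
cat > h.py <<'E'
import numpy as np, cv2
from scipy.optimize import least_squares
from workcell import *
CAP={"r":(.015,.045),"p":(.0175,.06),"s":(.02,.075),"q":(.0225,.09)}
def proj(c,P):
    z=np.load(c+".npz");Q=(z["T"][:3,:3]@np.asarray(P).T).T+z["T"][:3,3];Q=Q@z["K"].T
    return Q[:,:2]/Q[:,2:]
def box(uv):
    a,b=uv.min(0),uv.max(0);return np.r_[a,b]
def cyl(k,x,y,z0=0):
    r,h=CAP[k];t=np.linspace(0,2*np.pi,40)
    return np.vstack([np.c_[x+r*np.cos(t),y+r*np.sin(t),np.full(40,z0+z)] for z in (0,h)])
def edges(b): return np.r_[b[0]-b[2]/2,b[1]-b[3]/2,b[0]+b[2]/2,b[1]+b[3]/2]
def fitcap(k,obs,z0=0,x0=(.5,0)):
    # obs: {cam: box}
    f=lambda v:np.concatenate([(box(proj(c,cyl(k,*v,z0)))-edges(b))*[1,.7,1,1] for c,b in obs.items()])
    s=least_squares(f,x0,loss="soft_l1");return s.x,np.round(f(s.x),1)
E
python3 - <<'E'
from h import *
for c in("scene","side"):camera(c)
g={"r":((199,192),(203,263)),"p":((306,171),(202,158)),"s":((259,186),(225,198)),"q":((355,161),(208,121))}
for k in "rpsq":
    ob={}
    for i,c in enumerate(("scene","side")):
        ds=[d for d in silhouettes(c,f"cap_{k}_mid") if np.hypot(*(np.array(d["box"][:2])-g[k][i]))<8]
        if ds: ob[c]=ds[0]["box"]; 
    print(k,list(ob),*fitcap(k,ob))
    for c in ob: print("  single",c,fitcap(k,{c:ob[c]})[0])
ob={}
for i,c in enumerate(("scene","side")):
    ds=silhouettes(c,"pocket_a")[:4];ds.sort(key=lambda d:-d["box"][0] if c=="scene" else d["box"][1])
    ob[c]=[np.array([np.mean(q) for q in np.nonzero(d["pixels"])][::-1]) for d in ds]  # a..d
def pc(v): 
    d=np.array([-np.sin(v[2]),np.cos(v[2])]);return [v[:2]+72e-3*(1.5-i)*d for i in range(4)]
f=lambda v,cs=("scene","side"):np.concatenate([(proj(c,[[*p,.006]])[0]-o) for c in cs for p,o in zip(pc(v),ob[c])])
s=least_squares(f,[.6,0,0],loss="soft_l1");print(s.x,np.round(f(s.x),1));print(np.round(pc(s.x),4))
for c in("scene","side"):print(c,least_squares(lambda v:f(v,(c,)),[.6,0,0],loss="soft_l1").x)
E
```

```text
r ['scene', 'side'] [ 0.43444885 -0.13623806] [ 0.1  1.1 -2.4  1.2 -2.8 -1.9  0.6 -0.3]
  single scene [ 0.42973246 -0.13238877]
  single side [ 0.43667948 -0.13848596]
p ['scene', 'side'] [0.44252494 0.14876768] [-1.3  1.1  0.8 -1.9  0.9  0.5 -0.6 -0.4]
  single scene [0.44782638 0.14718081]
  single side [0.44204561 0.14856362]
s ['scene', 'side'] [0.48713074 0.00531147] [ 2.3  1.  -2.3 -0.1 -0.2 -0.4  0.1  0.2]
  single scene [0.48584368 0.00504589]
  single side [0.48727404 0.00526754]
q ['scene', 'side'] [0.46022199 0.28255791] [ 0.5  0.1 -1.8  0.1 -1.1 -0.2  1.7 -0.9]
  single scene [0.46026421 0.28460593]
  single side [0.45973683 0.27954884]
[0.63019756 0.03540943 0.14397803] [-0.3 -0.2  0.3 -0.2  0.3 -0.1  0.3 -0.2  0.1  0.2  0.6  0.2 -0.3  0.3
  0.   0.2]
[[ 6.147e-01  1.423e-01]
 [ 6.250e-01  7.100e-02]
 [ 6.354e-01 -2.000e-04]
 [ 6.457e-01 -7.150e-02]]
scene [0.63074933 0.03483745 0.13848807]
side [0.63008967 0.03605962 0.14699458]
```

move_arm(
  plan=[
    {"rot": [0,0,-0.1245],"linear": [0,0,0]},
    {"rot": [0,0,-0.1245],"linear": [0,0,0]},
    {"rot": [0,0,-0.1245],"linear": [0,0,0]},
    {"rot": [0,0,-0.1245],"linear": [0,0,0]},
    {"rot": [0,0,-0.1245],"linear": [0,0,0]},
    {"rot": [0,0,-0.1245],"linear": [0,0,0]},
    {"rot": [0,0,-0.1245],"linear": [0,0,0]},
    {"rot": [0,0,-0.1245],"linear": [0,0,0]},
    {"rot": [0,0,-0.1245],"linear": [0,0,0]},
    {"rot": [0,0,-0.1245],"linear": [0,0,0]},
  ],
)

```text
t: 2.63
tcp_pos: [0.2603, -0.5127, 0.2313]
eef_rot: [0.0, 0.652, 0.758, -0.0]
force: [0.9, -1.3, 0.3]
grip_width: 0.0854
grip_force: 0.0
```

```bash
cat >> h.py <<'E'
from scipy.spatial.transform import Rotation as R
def go(*targets):
    o=get_obs();Rm=R.from_quat(np.roll(o["eef_rot"],-1)).as_matrix();p=np.array(o["tcp_pos"])
    want=np.array([[-.1435,.9897,0],[.9897,.1435,0],[0,0,-1]]).T
    print("t",round(float(o["t"]),2),"tcp",np.round(p,4),"F",np.round(o["force"],1),"w",round(float(o["grip_width"])*1e3,1),
      "rot left",np.round(R.from_matrix(Rm.T@want).as_rotvec(),4))
    for t in targets:
        print(np.round(Rm.T@(np.array(t)-p)*1e3,1));p=np.array(t)
E
python3 -c "
from h import *
go((.4344,-.1362,.12),(.4344,-.1362,.013))"
```

```text
t 2.63 tcp [ 0.2603 -0.5127  0.2313] F [ 0.9 -1.3  0.3] w 85.4 rot left [-0.      0.      0.0061]
[346.2 228.5 111.3]
[  0.   0. 107.]
```

move_arm(
  plan=[
    {"linear": [30,20,6],"rot": [0,0,0]},
    {"linear": [30,20,6],"rot": [0,0,0]},
    {"linear": [30,20,6],"rot": [0,0,0]},
    {"linear": [30,20,6],"rot": [0,0,0]},
    {"linear": [30,20,6],"rot": [0,0,0]},
    {"linear": [30,20,6],"rot": [0,0,0]},
    {"linear": [30,20,6],"rot": [0,0,0]},
    {"linear": [30,20,6],"rot": [0,0,0]},
    {"linear": [25,16,5],"rot": [0,0,0]},
    {"linear": [10,6,2],"rot": [0,0,0]},
  ],
)

```text
t: 3.47
tcp_pos: [0.4014, -0.2106, 0.1758]
eef_rot: [-0.001, 0.653, 0.757, 0.001]
force: [0.8, -0.1, -0.3]
grip_width: 0.0853
grip_force: 0.0
```

```bash
cat >> h.py <<'E'
def wrist(name,lab=None):
    r=camera("wrist");np.savez("wrist.npz",K=r["camera_matrix"],T=r["world_to_cam"])
    if name: cv2.imwrite(f"pics/{name}.png",r["pixels"][:,:,::-1])
    return silhouettes("wrist",f"cap_{lab}_mid") if lab else []
E
python3 -c "
from h import *
for d in wrist('w1','r'): print(d['p'],d['box'],fitcap('r',{'wrist':d['box']},x0=(.434,-.136)))
print(box(proj('wrist',cyl('r',.4344,-.1362))))
go((.4344,-.1362,.12),(.4344,-.1362,.013))"
```

```text
0.82 [307.2, 90.2, 43.7, 36.3] (array([ 0.43661201, -0.13634335]), array([ 0.5, -1.2, -0.4,  0.7]))
[283.57004238  69.67216298 325.95504554 108.45595029]
t 3.57 tcp [ 0.4012 -0.2123  0.176 ] F [-0.2 -0.  -0. ] w 85.1 rot left [-0.0004 -0.001   0.0037]
[70.3 44.1 56.1]
[-1.00e-01  0.00e+00  1.07e+02]
```

View pics/w1.png

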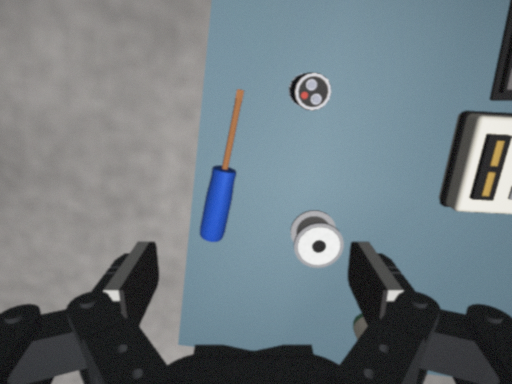

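move_arm(
  plan=[
    {"linear": [14,9.1,11],"rot": [0,0,0]},
    {"linear": [14,9.1,11],"rot": [0,0,0]},
    {"linear": [14,9.1,11],"rot": [0,0,0]},
    {"linear": [14,9.1,11],"rot": [0,0,0]},
    {"linear": [14,9.3,12],"rot": [0,0,0.004]},
    {"linear": [0,0,0],"rot": [0,0,0]},
    {"linear": [0,0,0],"rot": [0,0,0]},
    {"linear": [0,0,0],"rot": [0,0,0]},
    {"linear": [0,0,0],"rot": [0,0,0]},
    {"linear": [0,0,0],"rot": [0,0,0]},
  ],
  grip=60,
)

```text
t: 4.4
tcp_pos: [0.4364, -0.1398, 0.121]
eef_rot: [0.001, 0.656, 0.754, -0.0]
force: [-0.4, 0.0, -0.2]
grip_width: 0.0599
grip_force: 0.0
```

```bash
python3 -c "
from h import *
for d in wrist('','r'): print(d['p'],d['box'],fitcap('r',{'wrist':d['box']},x0=(.434,-.136)))
go((.436,-.1363,.013))"
```

```text
0.71 [255.4, 180.9, 47.7, 53.8] (array([ 0.43759235, -0.13636561]), array([ 2.5, -0.5, -2.5,  0.3]))
0.44 [497.6, 126.5, 28.9, 88.9] (array([ 0.59174261, -0.08649436]), array([-49.6,  25.6,   1.5,  -0.7]))
t 4.5 tcp [ 0.4362 -0.1394  0.1208] F [ 0.2 -0.2 -0.4] w 59.9 rot left [ 0.0008  0.0008 -0.005 ]
[3.200e+00 1.000e-01 1.078e+02]
```

move_arm(
  plan=[
    {"linear": [3,1,14],"rot": [0,0,-0.004]},
    {"linear": [0,0,14],"rot": [0,0,0]},
    {"linear": [0,0,14],"rot": [0,0,0]},
    {"linear": [0,0,14],"rot": [0,0,0]},
    {"linear": [0,0,14],"rot": [0,0,0]},
    {"linear": [0,0,14],"rot": [0,0,0]},
    {"linear": [0,0,12],"rot": [0,0,0]},
    {"linear": [0,0,11],"rot": [0,0,0]},
    {"linear": [0,0,0],"rot": [0,0,0]},
    {"linear": [0,0,0],"rot": [0,0,0]},
  ],
)

```text
t: 5.33
tcp_pos: [0.4365, -0.1357, 0.0132]
eef_rot: [-0.0, 0.655, 0.756, -0.0]
force: [0.9, -0.7, 0.7]
grip_width: 0.0601
grip_force: 0.0
```

move_arm(
  plan=[
    {"linear": [0,0,0],"rot": [0,0,0]},
    {"linear": [0,0,0],"rot": [0,0,0]},
    {"linear": [0,0,0],"rot": [0,0,0]},
    {"linear": [0,0,0],"rot": [0,0,0]},
    {"linear": [0,0,0],"rot": [0,0,0]},
    {"linear": [0,0,0],"rot": [0,0,0]},
    {"linear": [0,0,0],"rot": [0,0,0]},
    {"linear": [0,0,0],"rot": [0,0,0]},
    {"linear": [0,0,0],"rot": [0,0,0]},
    {"linear": [0,0,0],"rot": [0,0,0]},
  ],
  grip=15,
)

```text
t: 6.17
tcp_pos: [0.4375, -0.136, 0.0143]
eef_rot: [0.001, 0.654, 0.756, 0.0]
force: [-0.4, -0.4, 5.5]
grip_width: 0.0284
grip_force: 59.0
```

```bash
python3 -c "
from h import *
go((.6457,-.0715,.12))"
```

```text
t 6.17 tcp [ 0.4375 -0.136   0.0143] F [-0.4 -0.4  5.5] w 28.4 rot left [0.0018 0.0015 0.0002]
[  33.7  215.5 -105.3]
```

move_arm(
  plan=[
    {"linear": [0,0,-10],"rot": [0,0,0]},
    {"linear": [0,0,-20],"rot": [0,0,0]},
    {"linear": [0,0,-20],"rot": [0,0,0]},
    {"linear": [2,15,-20],"rot": [0,0,0]},
    {"linear": [5,30,-10],"rot": [0,0,0]},
    {"linear": [5,35,0],"rot": [0,0,0]},
    {"linear": [6,35,0],"rot": [0,0,0]},
    {"linear": [6,35,0],"rot": [0,0,0]},
    {"linear": [5,35,0],"rot": [0,0,0]},
    {"linear": [4.5,25,0],"rot": [0,0,0]},
  ],
)

```text
t: 7.0
tcp_pos: [0.6428, -0.0713, 0.0935]
eef_rot: [0.001, 0.654, 0.756, 0.001]
force: [0.0, -0.5, -0.4]
grip_width: 0.0287
grip_force: 59.2
```

```bash
python3 - <<'E'
from h import *
o=get_obs();z=o["tcp_pos"][2]-.0135
for c in ("scene","side"):camera(c)
ob={}
for c in ("scene","side"):
    u=proj(c,[[.6457,-.0715,z+.02]])[0]
    for d in silhouettes(c,"cap_r_mid"):
        if np.hypot(*(u-d["box"][:2]))<25: ob.setdefault(c,d["box"])
print(list(ob)); 
if ob: print(*fitcap("r",ob,z,(.64,-.07)))
go((.6457,-.0715,.035),(.6457,-.0715,.0195))
E
```

```text
['scene', 'side']
[ 0.64039291 -0.07176804] [-0.2 -2.   1.2  0.5 -3.7  0.3  2.1  0.5]
t 7.2 tcp [ 0.6393 -0.0719  0.0927] F [ 0.3  1.  -0.5] w 28.5 rot left [-0.0017 -0.0002  0.001 ]
[-0.6  6.5 57.7]
[-0.   0.  15.5]
```

move_arm(
  plan=[
    {"linear": [0,6,10],"rot": [0,0,0]},
    {"linear": [0,0,14],"rot": [0,0,0]},
    {"linear": [0,0,14],"rot": [0,0,0]},
    {"linear": [0,0,12],"rot": [0,0,0]},
    {"linear": [0,0,10],"rot": [0,0,0]},
    {"linear": [0,0,6],"rot": [0,0,0]},
    {"linear": [0,0,4],"rot": [0,0,0]},
    {"linear": [0,0,1],"rot": [0,0,0]},
    {"linear": [0,0,0],"rot": [0,0,0]},
    {"linear": [0,0,0],"rot": [0,0,0]},
  ],
)

```text
t: 8.03
tcp_pos: [0.6462, -0.0715, 0.0229]
eef_rot: [0.001, 0.654, 0.756, 0.0]
force: [-0.0, 0.6, -0.7]
grip_width: 0.0287
grip_force: 59.3
```

```bash
python3 - <<'E'
from h import *
go((.6457,-.0715,.0195))
E
```

```text
t 8.03 tcp [ 0.6462 -0.0715  0.0229] F [-0.   0.6 -0.7] w 28.7 rot left [ 0.0012  0.0005 -0.0001]
[ 0.1 -0.5  3.4]
```

move_arm(
  plan=[
    {"linear": [0,0,0.5],"rot": [0,0,0]},
    {"linear": [0,0,0.5],"rot": [0,0,0]},
    {"linear": [0,0,0.5],"rot": [0,0,0]},
    {"linear": [0,0,0.5],"rot": [0,0,0]},
    {"linear": [0,0,0.5],"rot": [0,0,0]},
    {"linear": [0,0,0],"rot": [0,0,0]},
    {"linear": [0,0,0],"rot": [0,0,0]},
    {"linear": [0,0,0],"rot": [0,0,0]},
    {"linear": [0,0,0],"rot": [0,0,0]},
    {"linear": [0,0,0],"rot": [0,0,0]},
  ],
)

```text
t: 8.87
tcp_pos: [0.6458, -0.0714, 0.0204]
eef_rot: [0.0, 0.654, 0.756, 0.0]
force: [-1.0, 0.3, 6.1]
grip_width: 0.0281
grip_force: 59.7
```

Contact (6 N up), so I release and rise.

move_arm(
  plan=[
    {"linear": [0,0,0],"rot": [0,0,0]},
    {"linear": [0,0,0],"rot": [0,0,0]},
    {"linear": [0,0,0],"rot": [0,0,0]},
    {"linear": [0,0,0],"rot": [0,0,0]},
    {"linear": [0,0,0],"rot": [0,0,0]},
    {"linear": [0,0,0],"rot": [0,0,0]},
    {"linear": [0,0,0],"rot": [0,0,0]},
    {"linear": [0,0,0],"rot": [0,0,0]},
    {"linear": [0,0,-3],"rot": [0,0,0]},
    {"linear": [0,0,-6],"rot": [0,0,0]},
  ],
  grip=60,
)

```text
t: 9.7
tcp_pos: [0.645, -0.0713, 0.0284]
eef_rot: [-0.001, 0.654, 0.756, -0.0]
force: [-0.2, 0.9, 0.7]
grip_width: 0.0601
grip_force: 0.0
```

move_arm(
  plan=[
    {"linear": [0,0,-10],"rot": [0,0,0]},
    {"linear": [0,0,-15],"rot": [0,0,0]},
    {"linear": [0,0,-20],"rot": [0,0,0]},
    {"linear": [0,0,-20],"rot": [0,0,0]},
    {"linear": [0,0,-20],"rot": [0,0,0]},
    {"linear": [0,0,-20],"rot": [0,0,0]},
    {"linear": [0,0,-10],"rot": [0,0,0]},
    {"linear": [0,0,0],"rot": [0,0,0]},
    {"linear": [0,0,0],"rot": [0,0,0]},
    {"linear": [0,0,0],"rot": [0,0,0]},
  ],
)

```text
t: 10.53
tcp_pos: [0.6448, -0.0712, 0.1428]
eef_rot: [-0.001, 0.654, 0.756, -0.0]
force: [0.3, -0.5, -0.8]
grip_width: 0.0601
grip_force: 0.0
```

```bash
python3 - <<'E'
from h import *
for d in wrist('w2','r'): print(d['p'],d['box'],fitcap('r',{'wrist':d['box']},.006,(.6457,-.0715)))
go((.4425,.1487,.15),(.4425,.1487,.022))
E
```

```text
0.67 [252.7, 179.9, 37.9, 52.3] (array([ 0.64449473, -0.07237759]), array([-1. ,  0.5,  1. , -0.3]))
t 10.63 tcp [ 0.6447 -0.0712  0.1422] F [-0.7 -0.1 -0.7] w 59.6 rot left [-0.0028 -0.001   0.    ]
[ 246.6 -168.6   -7.1]
[-1.00e-01  4.00e-01  1.28e+02]
```

View pics/w2.png

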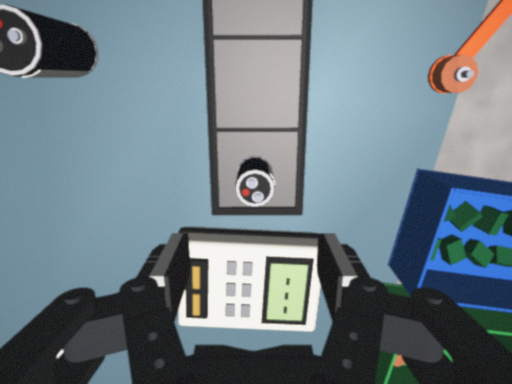

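r stands upright in the middle of pocket d: can at (255,180), pocket centre about (257,172). Now p.

move_arm(
  plan=[
    {"linear": [15,-10,0],"rot": [0,0,0]},
    {"linear": [28,-19,-1],"rot": [0,0,0]},
    {"linear": [32,-22,-1],"rot": [0,0,0]},
    {"linear": [32,-22,-1],"rot": [0,0,0]},
    {"linear": [32,-22,-1],"rot": [0,0,0]},
    {"linear": [32,-22,-1],"rot": [0,0,0]},
    {"linear": [32,-22,-1],"rot": [0,0,0]},
    {"linear": [26,-18,-1],"rot": [0,0,0]},
    {"linear": [17,-11,0],"rot": [0,0,0]},
    {"linear": [0,0,0],"rot": [0,0,0]},
  ],
  grip=65,
)

```text
t: 11.47
tcp_pos: [0.4398, 0.1502, 0.1498]
eef_rot: [-0.002, 0.653, 0.757, -0.001]
force: [-0.4, -0.6, -0.1]
grip_width: 0.0652
grip_force: 0.0
```

```bash
python3 - <<'E'
from h import *
for d in wrist('w3','p'): print(d['p'],d['box'],fitcap('p',{'wrist':d['box']},0,(.4425,.1487)))
go((.4425,.1487,.022))
E
```

```text
0.74 [254.8, 176.4, 42.8, 55.3] (array([0.44016439, 0.15329269]), array([-2.1, -3.2,  2.1,  0.8]))
t 11.57 tcp [0.4436 0.1482 0.1503] F [ 0.1  0.5 -0. ] w 65.0 rot left [-0.0007  0.0006  0.002 ]
[  0.7  -0.9 128.3]
```

```bash
python3 - <<'E'
from h import *
for d in wrist('w3','p'): print(d['p'],d['box'],fitcap('p',{'wrist':d['box']},0,(.4425,.1487)))
go((.4425,.1487,.022))
E
```

```text
0.92 [248.3, 171.6, 46.4, 61.8] (array([0.43928557, 0.15250966]), array([-0.3,  0.7,  0.3, -0.4]))
t 11.67 tcp [0.4449 0.1475 0.1505] F [ 0.6 -0.1 -0.4] w 65.4 rot left [ 0.0001  0.0007 -0.0002]
[  1.6  -2.2 128.5]
```

View pics/w3.png

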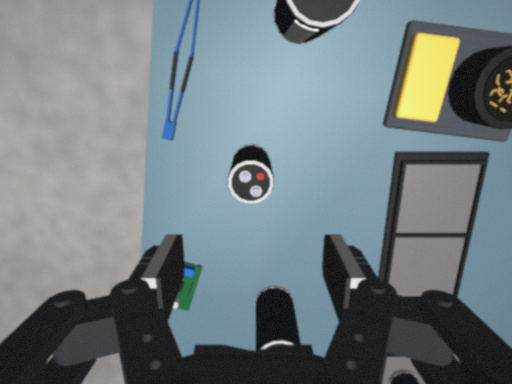

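p is nearly centred between the fingers, top at (251,181). s is at (275,310), far enough away.

move_arm(
  plan=[
    {"linear": [3.7,-2.9,12],"rot": [0,0,0]},
    {"linear": [0,0,18],"rot": [0,0,0]},
    {"linear": [0,0,18],"rot": [0,0,0]},
    {"linear": [0,0,18],"rot": [0,0,0]},
    {"linear": [0,0,18],"rot": [0,0,0]},
    {"linear": [0,0,16],"rot": [0,0,0]},
    {"linear": [0,0,14],"rot": [0,0,0]},
    {"linear": [0,0,10],"rot": [0,0,0]},
    {"linear": [0,0,4],"rot": [0,0,0]},
    {"linear": [0,0,0],"rot": [0,0,0]},
  ],
)

```text
t: 12.5
tcp_pos: [0.4408, 0.1503, 0.0216]
eef_rot: [-0.001, 0.655, 0.756, -0.001]
force: [-0.4, -0.2, 0.8]
grip_width: 0.065
grip_force: 0.0
```

move_arm(
  plan=[
    {"linear": [0,0,0],"rot": [0,0,0]},
    {"linear": [0,0,0],"rot": [0,0,0]},
    {"linear": [0,0,0],"rot": [0,0,0]},
    {"linear": [0,0,0],"rot": [0,0,0]},
    {"linear": [0,0,0],"rot": [0,0,0]},
    {"linear": [0,0,0],"rot": [0,0,0]},
    {"linear": [0,0,0],"rot": [0,0,0]},
    {"linear": [0,0,0],"rot": [0,0,0]},
    {"linear": [0,0,0],"rot": [0,0,0]},
    {"linear": [0,0,0],"rot": [0,0,0]},
  ],
  grip=20,
)

```text
t: 13.33
tcp_pos: [0.4417, 0.1513, 0.0236]
eef_rot: [0.001, 0.654, 0.756, 0.001]
force: [0.5, -1.2, 6.3]
grip_width: 0.0335
grip_force: 59.6
```

```bash
python3 -c "
from h import *
go((.6354,-.0002,.12))"
```

```text
t 13.33 tcp [0.4417 0.1513 0.0236] F [ 0.5 -1.2  6.3] w 33.5 rot left [0.0024 0.0003 0.0003]
[-177.8  170.1  -95.9]
```

move_arm(
  plan=[
    {"linear": [0,0,-10],"rot": [0,0,0]},
    {"linear": [0,0,-20],"rot": [0,0,0]},
    {"linear": [0,0,-25],"rot": [0,0,0]},
    {"linear": [-5,5,-20],"rot": [0,0,0]},
    {"linear": [-15,15,-15],"rot": [0,0,0]},
    {"linear": [-24,23,-6],"rot": [0,0,0]},
    {"linear": [-28,27,0],"rot": [0,0,0]},
    {"linear": [-28,27,0],"rot": [0,0,0]},
    {"linear": [-28,27,0],"rot": [0,0,0]},
    {"linear": [-24,23,0],"rot": [0,0,0]},
  ],
)

```text
t: 14.17
tcp_pos: [0.6095, 0.0203, 0.1185]
eef_rot: [0.0, 0.655, 0.756, -0.0]
force: [0.4, 0.7, -0.9]
grip_width: 0.0335
grip_force: 59.7
```

move_arm(
  plan=[
    {"linear": [-16,14,0],"rot": [0,0,0]},
    {"linear": [-9,8,10],"rot": [0,0,0]},
    {"linear": [0,0,10],"rot": [0,0,0]},
    {"linear": [0,0,10],"rot": [0,0,0]},
    {"linear": [0,0,0],"rot": [0,0,0]},
    {"linear": [0,0,0],"rot": [0,0,0]},
    {"linear": [0,0,0],"rot": [0,0,0]},
    {"linear": [0,0,0],"rot": [0,0,0]},
    {"linear": [0,0,0],"rot": [0,0,0]},
    {"linear": [0,0,0],"rot": [0,0,0]},
  ],
)

```text
t: 15.0
tcp_pos: [0.6335, 0.0006, 0.0895]
eef_rot: [0.0, 0.654, 0.756, 0.0]
force: [0.3, 0.6, -0.9]
grip_width: 0.034
grip_force: 59.8
```

```bash
cat >> h.py <<'E'
def held(k,zg,tgt):
    z=get_obs()["tcp_pos"][2]-zg
    for c in ("scene","side"):camera(c)
    ob={}
    for c in ("scene","side"):
        u=proj(c,[[*get_obs()["tcp_pos"][:2],z+CAP[k][1]/2]])[0]
        for d in silhouettes(c,f"cap_{k}_mid"):
            if np.hypot(*(u-d["box"][:2]))<20: ob.setdefault(c,d["box"])
    print(list(ob))
    if ob: print(*fitcap(k,ob,z,tgt))
    go((*tgt,zg+.006))
E
python3 - <<'E'
from h import *
held("p",.023,(.6354,-.0002))
E
```

```text
['scene', 'side']
[ 0.63495895 -0.00208271] [-0.9 -1.5  1.1 -0.7  2.1  1.1 -0.3 -0.3]
t 15.2 tcp [6.334e-01 3.000e-04 8.910e-02] F [-0.1  0.4 -1.3] w 33.6 rot left [0.0004 0.0002 0.    ]
[-0.8  1.9 60.1]
```

move_arm(
  plan=[
    {"linear": [0.5,1.5,8],"rot": [0,0,0]},
    {"linear": [0,0,12],"rot": [0,0,0]},
    {"linear": [0,0,12],"rot": [0,0,0]},
    {"linear": [0,0,10],"rot": [0,0,0]},
    {"linear": [0,0,8],"rot": [0,0,0]},
    {"linear": [0,0,5],"rot": [0,0,0]},
    {"linear": [0,0,2],"rot": [0,0,0]},
    {"linear": [0,0,1],"rot": [0,0,0]},
    {"linear": [0,0,0],"rot": [0,0,0]},
    {"linear": [0,0,0],"rot": [0,0,0]},
  ],
)

```text
t: 16.03
tcp_pos: [0.6352, 0.0009, 0.0313]
eef_rot: [0.0, 0.654, 0.756, 0.0]
force: [1.0, -0.3, -1.7]
grip_width: 0.0337
grip_force: 59.8
```

```bash
python3 -c "
from h import *
go((.6354,-.0002,.029))"
```

```text
t 16.03 tcp [0.6352 0.0009 0.0313] F [ 1.  -0.3 -1.7] w 33.7 rot left [ 0.001   0.0004 -0.    ]
[-1.2  0.   2.3]
```

move_arm(
  plan=[
    {"linear": [0,0,0.5],"rot": [0,0,0]},
    {"linear": [0,0,0.5],"rot": [0,0,0]},
    {"linear": [0,0,0.5],"rot": [0,0,0]},
    {"linear": [0,0,0.5],"rot": [0,0,0]},
    {"linear": [0,0,0],"rot": [0,0,0]},
    {"linear": [0,0,0],"rot": [0,0,0]},
    {"linear": [0,0,0],"rot": [0,0,0]},
    {"linear": [0,0,0],"rot": [0,0,0]},
    {"linear": [0,0,0],"rot": [0,0,0]},
    {"linear": [0,0,0],"rot": [0,0,0]},
  ],
)

```text
t: 16.87
tcp_pos: [0.635, 0.001, 0.0297]
eef_rot: [0.0, 0.654, 0.756, 0.0]
force: [-0.9, 0.4, 5.0]
grip_width: 0.0339
grip_force: 60.1
```

Contact, so I release, rise, and check.

move_arm(
  plan=[
    {"linear": [0,0,0],"rot": [0,0,0]},
    {"linear": [0,0,0],"rot": [0,0,0]},
    {"linear": [0,0,0],"rot": [0,0,0]},
    {"linear": [0,0,0],"rot": [0,0,0]},
    {"linear": [0,0,0],"rot": [0,0,0]},
    {"linear": [0,0,0],"rot": [0,0,0]},
    {"linear": [0,0,0],"rot": [0,0,0]},
    {"linear": [0,0,0],"rot": [0,0,0]},
    {"linear": [0,0,-3],"rot": [0,0,0]},
    {"linear": [0,0,-6],"rot": [0,0,0]},
  ],
  grip=65,
)

```text
t: 17.7
tcp_pos: [0.6342, 0.0011, 0.0374]
eef_rot: [-0.001, 0.654, 0.756, -0.001]
force: [0.1, -0.0, 1.5]
grip_width: 0.0648
grip_force: 0.0
```

move_arm(
  plan=[
    {"linear": [0,0,-10],"rot": [0,0,0]},
    {"linear": [0,0,-15],"rot": [0,0,0]},
    {"linear": [0,0,-20],"rot": [0,0,0]},
    {"linear": [0,0,-20],"rot": [0,0,0]},
    {"linear": [0,0,-20],"rot": [0,0,0]},
    {"linear": [0,0,-20],"rot": [0,0,0]},
    {"linear": [0,0,-15],"rot": [0,0,0]},
    {"linear": [0,0,0],"rot": [0,0,0]},
    {"linear": [0,0,0],"rot": [0,0,0]},
    {"linear": [0,0,0],"rot": [0,0,0]},
  ],
)

```text
t: 18.53
tcp_pos: [0.6341, 0.0011, 0.1573]
eef_rot: [-0.0, 0.654, 0.756, -0.0]
force: [-0.1, -0.1, -0.5]
grip_width: 0.0652
grip_force: 0.0
```

```bash
python3 - <<'E'
from h import *
for d in wrist('w4','p')[:2]: print(d['p'],d['box'],fitcap('p',{'wrist':d['box']},.006,(.6354,-.0002)))
go((.4871,.0053,.15),(.4871,.0053,.034))
E
```

```text
0.86 [253.3, 175.6, 48.0, 61.2] (array([0.6339883 , 0.00241009]), array([ 0.7,  0.3, -0.7, -0.2]))
t 18.63 tcp [0.6339 0.0011 0.1565] F [-0.9 -0.3 -0.3] w 65.2 rot left [-0.0025 -0.0006  0.    ]
[  25.2 -144.6    6.8]
[-1.00e-01  3.00e-01  1.16e+02]
```

View pics/w4.png

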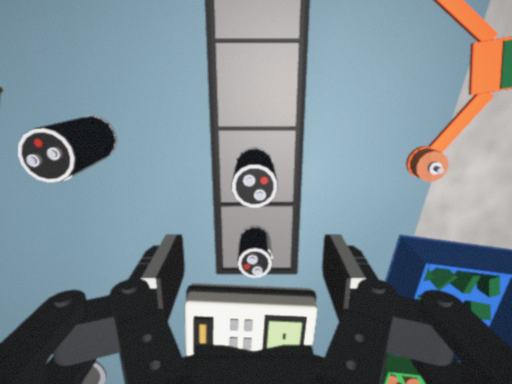

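p stands upright near the centre of pocket c: base about (254,163), pocket centre about (256,167). Now s.

move_arm(
  plan=[
    {"linear": [2,-10,0],"rot": [0,0,0]},
    {"linear": [4,-24,1],"rot": [0,0,0]},
    {"linear": [5,-28,1],"rot": [0,0,0]},
    {"linear": [5,-28,1],"rot": [0,0,0]},
    {"linear": [4,-26,1],"rot": [0,0,0]},
    {"linear": [3,-18,0],"rot": [0,0,0]},
    {"linear": [2,-11,0],"rot": [0,0,0]},
    {"linear": [0,0,0],"rot": [0,0,0]},
    {"linear": [0,0,0],"rot": [0,0,0]},
    {"linear": [0,0,0],"rot": [0,0,0]},
  ],
  grip=72,
)

```text
t: 19.47
tcp_pos: [0.4892, 0.0048, 0.154]
eef_rot: [0.001, 0.654, 0.756, 0.001]
force: [1.1, 0.3, -0.3]
grip_width: 0.0719
grip_force: 0.0
```

```bash
python3 - <<'E'
from h import *
for d in wrist('w5','s'): print(d['p'],d['box'],fitcap('s',{'wrist':d['box']},0,(.4871,.0053)))
go((.4871,.0053,.034))
E
```

```text
0.56 [247.7, 180.3, 57.2, 72.6] (array([0.48542452, 0.00443046]), array([ 0.6, -0.5, -0.6,  0.2]))
t 19.57 tcp [0.4891 0.0048 0.1538] F [ 0.4  0.6 -0.4] w 71.9 rot left [ 0.0011  0.0003 -0.    ]
[  0.8  -2.1 119.8]
```

move_arm(
  plan=[
    {"linear": [0.5,-2.8,12],"rot": [0,0,0]},
    {"linear": [0,0,16],"rot": [0,0,0]},
    {"linear": [0,0,17],"rot": [0,0,0]},
    {"linear": [0,0,17],"rot": [0,0,0]},
    {"linear": [0,0,17],"rot": [0,0,0]},
    {"linear": [0,0,15],"rot": [0,0,0]},
    {"linear": [0,0,13],"rot": [0,0,0]},
    {"linear": [0,0,9],"rot": [0,0,0]},
    {"linear": [0,0,4],"rot": [0,0,0]},
    {"linear": [0,0,0],"rot": [0,0,0]},
  ],
)

```text
t: 20.4
tcp_pos: [0.4848, 0.005, 0.0329]
eef_rot: [-0.001, 0.654, 0.756, -0.0]
force: [0.1, 0.3, -0.1]
grip_width: 0.0723
grip_force: 0.0
```

move_arm(
  plan=[
    {"linear": [0,0,0],"rot": [0,0,0]},
    {"linear": [0,0,0],"rot": [0,0,0]},
    {"linear": [0,0,0],"rot": [0,0,0]},
    {"linear": [0,0,0],"rot": [0,0,0]},
    {"linear": [0,0,0],"rot": [0,0,0]},
    {"linear": [0,0,0],"rot": [0,0,0]},
    {"linear": [0,0,0],"rot": [0,0,0]},
    {"linear": [0,0,0],"rot": [0,0,0]},
    {"linear": [0,0,0],"rot": [0,0,0]},
    {"linear": [0,0,0],"rot": [0,0,0]},
  ],
  grip=25,
)

```text
t: 21.23
tcp_pos: [0.4858, 0.0049, 0.0347]
eef_rot: [0.001, 0.654, 0.756, 0.001]
force: [0.2, 0.1, 6.4]
grip_width: 0.039
grip_force: 60.0
```

```bash
python3 -c "
from h import *
go((.625,.071,.13))"
```

```text
t 21.23 tcp [0.4858 0.0049 0.0347] F [0.2 0.1 6.4] w 39.0 rot left [ 0.0023  0.0007 -0.    ]
[ 45.4 147.4 -95. ]
```

move_arm(
  plan=[
    {"linear": [0,0,-10],"rot": [0,0,0]},
    {"linear": [0,0,-20],"rot": [0,0,0]},
    {"linear": [0,0,-25],"rot": [0,0,0]},
    {"linear": [3,8,-20],"rot": [0,0,0]},
    {"linear": [7,22,-12],"rot": [0,0,0]},
    {"linear": [9,28,-5],"rot": [0,0,0]},
    {"linear": [9,29,0],"rot": [0,0,0]},
    {"linear": [8,29,0],"rot": [0,0,0]},
    {"linear": [6,20,0],"rot": [0,0,0]},
    {"linear": [3,11,0],"rot": [0,0,0]},
  ],
)

```text
t: 22.07
tcp_pos: [0.6261, 0.0719, 0.1251]
eef_rot: [0.0, 0.654, 0.756, 0.0]
force: [-0.4, 0.3, -1.9]
grip_width: 0.0387
grip_force: 60.6
```

move_arm(
  plan=[
    {"linear": [0,0,5],"rot": [0,0,0]},
    {"linear": [0,0,10],"rot": [0,0,0]},
    {"linear": [0,0,10],"rot": [0,0,0]},
    {"linear": [0,0,5],"rot": [0,0,0]},
    {"linear": [0,0,0],"rot": [0,0,0]},
    {"linear": [0,0,0],"rot": [0,0,0]},
    {"linear": [0,0,0],"rot": [0,0,0]},
    {"linear": [0,0,0],"rot": [0,0,0]},
    {"linear": [0,0,0],"rot": [0,0,0]},
    {"linear": [0,0,0],"rot": [0,0,0]},
  ],
)

```text
t: 22.9
tcp_pos: [0.6241, 0.0706, 0.0963]
eef_rot: [0.0, 0.654, 0.756, 0.0]
force: [-0.3, 0.5, -2.0]
grip_width: 0.0388
grip_force: 60.6
```

```bash
python3 - <<'E'
from h import *
held("s",.0345,(.625,.071))
E
```

```text
['scene', 'side']
[0.62124689 0.06818007] [ 0.7 -1.4  0.   0.2  0.6  0.  -0.5  1.9]
t 23.1 tcp [0.624  0.0707 0.0959] F [ 0.3  0.6 -1.7] w 38.7 rot left [0.0003 0.0001 0.    ]
[ 0.2  1.1 55.4]
```

move_arm(
  plan=[
    {"linear": [1,2,8],"rot": [0,0,0]},
    {"linear": [0,0,11],"rot": [0,0,0]},
    {"linear": [0,0,11],"rot": [0,0,0]},
    {"linear": [0,0,9],"rot": [0,0,0]},
    {"linear": [0,0,7],"rot": [0,0,0]},
    {"linear": [0,0,4],"rot": [0,0,0]},
    {"linear": [0,0,2],"rot": [0,0,0]},
    {"linear": [0,0,1],"rot": [0,0,0]},
    {"linear": [0,0,0],"rot": [0,0,0]},
    {"linear": [0,0,0],"rot": [0,0,0]},
  ],
)

```text
t: 23.93
tcp_pos: [0.6261, 0.0719, 0.0432]
eef_rot: [0.0, 0.654, 0.756, 0.0]
force: [0.5, 0.7, -1.3]
grip_width: 0.0389
grip_force: 60.6
```

```bash
python3 -c "
from h import *
go((.625,.071,.0405))"
```

```text
t 23.93 tcp [0.6261 0.0719 0.0432] F [ 0.5  0.7 -1.3] w 38.9 rot left [ 0.001   0.0002 -0.    ]
[-0.8 -1.2  2.7]
```

move_arm(
  plan=[
    {"linear": [0,0,0.5],"rot": [0,0,0]},
    {"linear": [0,0,0.5],"rot": [0,0,0]},
    {"linear": [0,0,0.5],"rot": [0,0,0]},
    {"linear": [0,0,0.5],"rot": [0,0,0]},
    {"linear": [0,0,0.3],"rot": [0,0,0]},
    {"linear": [0,0,0],"rot": [0,0,0]},
    {"linear": [0,0,0],"rot": [0,0,0]},
    {"linear": [0,0,0],"rot": [0,0,0]},
    {"linear": [0,0,0],"rot": [0,0,0]},
    {"linear": [0,0,0],"rot": [0,0,0]},
  ],
)

```text
t: 24.77
tcp_pos: [0.6258, 0.0719, 0.0408]
eef_rot: [0.0, 0.654, 0.756, 0.0]
force: [-0.5, 0.3, 2.3]
grip_width: 0.0388
grip_force: 60.6
```

Contact, so I release.

move_arm(
  plan=[
    {"linear": [0,0,0.2],"rot": [0,0,0]},
    {"linear": [0,0,0],"rot": [0,0,0]},
    {"linear": [0,0,0],"rot": [0,0,0]},
    {"linear": [0,0,0],"rot": [0,0,0]},
    {"linear": [0,0,0],"rot": [0,0,0]},
    {"linear": [0,0,0],"rot": [0,0,0]},
    {"linear": [0,0,0],"rot": [0,0,0]},
    {"linear": [0,0,0],"rot": [0,0,0]},
    {"linear": [0,0,-3],"rot": [0,0,0]},
    {"linear": [0,0,-6],"rot": [0,0,0]},
  ],
  grip=70,
)

```text
t: 25.6
tcp_pos: [0.625, 0.0719, 0.0489]
eef_rot: [-0.001, 0.654, 0.756, -0.001]
force: [-0.7, 0.6, -0.8]
grip_width: 0.0698
grip_force: 0.0
```

move_arm(
  plan=[
    {"linear": [0,0,-10],"rot": [0,0,0]},
    {"linear": [0,0,-15],"rot": [0,0,0]},
    {"linear": [0,0,-20],"rot": [0,0,0]},
    {"linear": [0,0,-20],"rot": [0,0,0]},
    {"linear": [0,0,-20],"rot": [0,0,0]},
    {"linear": [0,0,-20],"rot": [0,0,0]},
    {"linear": [0,0,-15],"rot": [0,0,0]},
    {"linear": [0,0,0],"rot": [0,0,0]},
    {"linear": [0,0,0],"rot": [0,0,0]},
    {"linear": [0,0,0],"rot": [0,0,0]},
  ],
)

```text
t: 26.43
tcp_pos: [0.6251, 0.0719, 0.1688]
eef_rot: [-0.0, 0.654, 0.756, -0.0]
force: [0.0, 0.5, -0.4]
grip_width: 0.07
grip_force: 0.0
```

```bash
python3 - <<'E'
from h import *
for d in wrist('w6','s')[:2]: print(d['p'],d['box'],fitcap('s',{'wrist':d['box']},.006,(.625,.071)))
go((.4602,.2826,.165),(.4602,.2826,.044))
E
```

```text
0.88 [253.3, 175.1, 53.1, 66.9] (array([0.62472876, 0.07453339]), array([-0.5, -1.8,  0.5,  0.7]))
0.36 [257.0, 290.6, 64.4, 52.5] (array([ 0.64178894, -0.02311187]), array([  7.8, -20.8,  -8.4,   0.7]))
t 26.53 tcp [0.6248 0.0719 0.1679] F [ 0.4 -0.2 -0.3] w 70.1 rot left [-0.0027 -0.0003  0.    ]
[ 232.1 -132.6    3.3]
[ -0.    0.3 121. ]
```

View pics/w6.png

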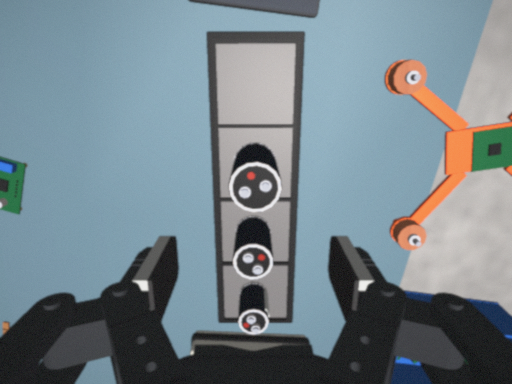

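s stands upright in pocket b; its top is at (255,187) and it is centred between the tray's long sides. Now q.

move_arm(
  plan=[
    {"linear": [12,-7,0],"rot": [0,0,0]},
    {"linear": [26,-15,0],"rot": [0,0,0]},
    {"linear": [32,-18,0],"rot": [0,0,0]},
    {"linear": [34,-19.6,0],"rot": [0,0,0]},
    {"linear": [34,-20,0],"rot": [0,0,0]},
    {"linear": [34,-20,0],"rot": [0,0,0]},
    {"linear": [32,-18,0],"rot": [0,0,0]},
    {"linear": [20,-10,0],"rot": [0,0,0]},
    {"linear": [8,-5,0],"rot": [0,0,0]},
    {"linear": [0,0,0],"rot": [0,0,0]},
  ],
  grip=78,
)

```text
t: 27.37
tcp_pos: [0.4587, 0.2841, 0.1687]
eef_rot: [-0.001, 0.653, 0.757, -0.001]
force: [0.4, -0.2, -0.4]
grip_width: 0.0782
grip_force: 0.0
```

move_arm(
  plan=[
    {"linear": [0,0,0],"rot": [0,0,0]},
    {"linear": [0,0,0],"rot": [0,0,0]},
    {"linear": [0,0,0],"rot": [0,0,0]},
    {"linear": [0,0,0],"rot": [0,0,0]},
    {"linear": [0,0,0],"rot": [0,0,0]},
    {"linear": [0,0,0],"rot": [0,0,0]},
    {"linear": [0,0,0],"rot": [0,0,0]},
    {"linear": [0,0,0],"rot": [0,0,0]},
    {"linear": [0,0,0],"rot": [0,0,0]},
    {"linear": [0,0,0],"rot": [0,0,0]},
  ],
)

```text
t: 28.2
tcp_pos: [0.4612, 0.2825, 0.1693]
eef_rot: [0.0, 0.654, 0.756, -0.0]
force: [-0.3, 0.2, -0.2]
grip_width: 0.0779
grip_force: 0.0
```

```bash
python3 - <<'E'
from h import *
for d in wrist('w7','q'): print(d['p'],d['box'],fitcap('q',{'wrist':d['box']},0,(.46,.2826)))
go((.4602,.2826,.044))
E
```

```text
0.76 [254.5, 180.5, 64.0, 85.8] (array([0.46245577, 0.28052264]), array([ 0.7,  1.8, -0.7, -0.6]))
t 28.3 tcp [0.4611 0.2825 0.1693] F [-0.3 -0.4 -0.9] w 78.1 rot left [0.     0.0001 0.0001]
[  0.2  -0.9 125.3]
```

View pics/w7.png

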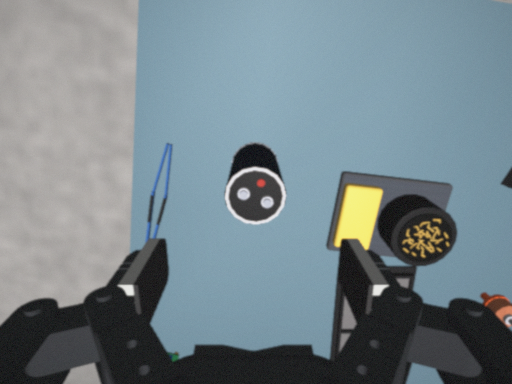

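q is aligned, with its top at (256,196).

move_arm(
  plan=[
    {"linear": [-0.8,0,12],"rot": [0,0,0]},
    {"linear": [0,0,17],"rot": [0,0,0]},
    {"linear": [0,0,18],"rot": [0,0,0]},
    {"linear": [0,0,18],"rot": [0,0,0]},
    {"linear": [0,0,18],"rot": [0,0,0]},
    {"linear": [0,0,16],"rot": [0,0,0]},
    {"linear": [0,0,13],"rot": [0,0,0]},
    {"linear": [0,0,9],"rot": [0,0,0]},
    {"linear": [0,0,4],"rot": [0,0,0]},
    {"linear": [0,0,0],"rot": [0,0,0]},
  ],
)

```text
t: 29.13
tcp_pos: [0.4609, 0.2816, 0.0436]
eef_rot: [-0.0, 0.654, 0.756, -0.001]
force: [0.1, -0.1, 0.7]
grip_width: 0.0783
grip_force: 0.0
```

move_arm(
  plan=[
    {"linear": [0,0,0],"rot": [0,0,0]},
    {"linear": [0,0,0],"rot": [0,0,0]},
    {"linear": [0,0,0],"rot": [0,0,0]},
    {"linear": [0,0,0],"rot": [0,0,0]},
    {"linear": [0,0,0],"rot": [0,0,0]},
    {"linear": [0,0,0],"rot": [0,0,0]},
    {"linear": [0,0,0],"rot": [0,0,0]},
    {"linear": [0,0,0],"rot": [0,0,0]},
    {"linear": [0,0,0],"rot": [0,0,0]},
    {"linear": [0,0,0],"rot": [0,0,0]},
  ],
  grip=30,
)

```text
t: 29.97
tcp_pos: [0.4621, 0.2821, 0.0454]
eef_rot: [0.001, 0.654, 0.756, 0.001]
force: [-0.2, -0.1, 5.3]
grip_width: 0.0438
grip_force: 60.7
```

```bash
python3 -c "
from h import *
go((.6147,.1423,.14))"
```

```text
t 29.97 tcp [0.4621 0.2821 0.0454] F [-0.2 -0.1  5.3] w 43.8 rot left [ 0.0022 -0.0005 -0.    ]
[-160.2  131.2  -94.5]
```

move_arm(
  plan=[
    {"linear": [0,0,-10],"rot": [0,0,0]},
    {"linear": [0,0,-20],"rot": [0,0,0]},
    {"linear": [0,0,-25],"rot": [0,0,0]},
    {"linear": [0,0,-25],"rot": [0,0,0]},
    {"linear": [-10,8,-15],"rot": [0,0,0]},
    {"linear": [-22,18,-5],"rot": [0,0,0]},
    {"linear": [-28,23,0],"rot": [0,0,0]},
    {"linear": [-28,23,0],"rot": [0,0,0]},
    {"linear": [-26,22,0],"rot": [0,0,0]},
    {"linear": [-22,18,0],"rot": [0,0,0]},
  ],
)

```text
t: 30.8
tcp_pos: [0.5929, 0.1614, 0.1443]
eef_rot: [0.0, 0.655, 0.756, -0.0]
force: [-0.2, 0.0, -2.7]
grip_width: 0.044
grip_force: 61.6
```

move_arm(
  plan=[
    {"linear": [-15,12,0],"rot": [0,0,0]},
    {"linear": [-9,7,0],"rot": [0,0,0]},
    {"linear": [0,0,5],"rot": [0,0,0]},
    {"linear": [0,0,10],"rot": [0,0,0]},
    {"linear": [0,0,10],"rot": [0,0,0]},
    {"linear": [0,0,5],"rot": [0,0,0]},
    {"linear": [0,0,0],"rot": [0,0,0]},
    {"linear": [0,0,0],"rot": [0,0,0]},
    {"linear": [0,0,0],"rot": [0,0,0]},
    {"linear": [0,0,0],"rot": [0,0,0]},
  ],
)

```text
t: 31.63
tcp_pos: [0.6141, 0.1426, 0.1149]
eef_rot: [0.0, 0.654, 0.756, 0.0]
force: [-0.2, -0.0, -2.9]
grip_width: 0.0438
grip_force: 61.6
```

```bash
python3 - <<'E'
from h import *
held("q",.0452,(.6147,.1423))
E
```

```text
['scene', 'side']
[0.61142975 0.13920788] [-2.6 -0.6  0.5 -1.4  2.2 -0.1 -0.2 -0.4]
t 31.83 tcp [0.6141 0.1422 0.1147] F [-0.3 -0.4 -1.9] w 43.7 rot left [0.0008 0.0001 0.    ]
[ 0.   0.5 63.5]
```

move_arm(
  plan=[
    {"linear": [1,1.2,9],"rot": [0,0,0]},
    {"linear": [0,0,13],"rot": [0,0,0]},
    {"linear": [0,0,13],"rot": [0,0,0]},
    {"linear": [0,0,11],"rot": [0,0,0]},
    {"linear": [0,0,8],"rot": [0,0,0]},
    {"linear": [0,0,5],"rot": [0,0,0]},
    {"linear": [0,0,2],"rot": [0,0,0]},
    {"linear": [0,0,0.5],"rot": [0,0,0]},
    {"linear": [0,0,0],"rot": [0,0,0]},
    {"linear": [0,0,0],"rot": [0,0,0]},
  ],
)

```text
t: 32.67
tcp_pos: [0.6155, 0.1434, 0.0534]
eef_rot: [0.001, 0.654, 0.756, 0.0]
force: [-0.0, 0.0, -2.5]
grip_width: 0.0438
grip_force: 61.6
```

```bash
python3 -c "
from h import *
go((.6147,.1423,.0512))"
```

```text
t 32.67 tcp [0.6155 0.1434 0.0534] F [-0.   0.  -2.5] w 43.8 rot left [0.0014 0.0001 0.    ]
[-1.  -1.   2.2]
```

move_arm(
  plan=[
    {"linear": [0,0,0.5],"rot": [0,0,0]},
    {"linear": [0,0,0.5],"rot": [0,0,0]},
    {"linear": [0,0,0.5],"rot": [0,0,0]},
    {"linear": [0,0,0.5],"rot": [0,0,0]},
    {"linear": [0,0,0],"rot": [0,0,0]},
    {"linear": [0,0,0],"rot": [0,0,0]},
    {"linear": [0,0,0],"rot": [0,0,0]},
    {"linear": [0,0,0],"rot": [0,0,0]},
    {"linear": [0,0,0],"rot": [0,0,0]},
    {"linear": [0,0,0],"rot": [0,0,0]},
  ],
)

```text
t: 33.5
tcp_pos: [0.6151, 0.1433, 0.0514]
eef_rot: [0.0, 0.654, 0.756, 0.0]
force: [-0.9, -0.8, 6.4]
grip_width: 0.044
grip_force: 62.1
```

move_arm(
  plan=[
    {"linear": [0,0,0],"rot": [0,0,0]},
    {"linear": [0,0,0],"rot": [0,0,0]},
    {"linear": [0,0,0],"rot": [0,0,0]},
    {"linear": [0,0,0],"rot": [0,0,0]},
    {"linear": [0,0,0],"rot": [0,0,0]},
    {"linear": [0,0,0],"rot": [0,0,0]},
    {"linear": [0,0,0],"rot": [0,0,0]},
    {"linear": [0,0,0],"rot": [0,0,0]},
    {"linear": [0,0,-3],"rot": [0,0,0]},
    {"linear": [0,0,-6],"rot": [0,0,0]},
  ],
  grip=76,
)

```text
t: 34.33
tcp_pos: [0.6143, 0.1433, 0.0593]
eef_rot: [-0.001, 0.654, 0.756, -0.001]
force: [0.7, 0.0, 0.1]
grip_width: 0.076
grip_force: 0.0
```

move_arm(
  plan=[
    {"linear": [0,0,-10],"rot": [0,0,0]},
    {"linear": [0,0,-15],"rot": [0,0,0]},
    {"linear": [0,0,-20],"rot": [0,0,0]},
    {"linear": [0,0,-20],"rot": [0,0,0]},
    {"linear": [0,0,-20],"rot": [0,0,0]},
    {"linear": [0,0,-20],"rot": [0,0,0]},
    {"linear": [0,0,-20],"rot": [0,0,0]},
    {"linear": [0,0,-10],"rot": [0,0,0]},
    {"linear": [0,0,0],"rot": [0,0,0]},
    {"linear": [0,0,0],"rot": [0,0,0]},
  ],
)

```text
t: 35.17
tcp_pos: [0.615, 0.1434, 0.1954]
eef_rot: [0.0, 0.654, 0.756, 0.0]
force: [1.8, -0.3, -0.4]
grip_width: 0.0759
grip_force: 0.0
```

move_arm(
  plan=[
    {"linear": [0,-20,0],"rot": [0,0,0]},
    {"linear": [0,-25,0],"rot": [0,0,0]},
    {"linear": [0,-25,0],"rot": [0,0,0]},
    {"linear": [0,-25,0],"rot": [0,0,0]},
    {"linear": [0,-25,0],"rot": [0,0,0]},
    {"linear": [0,-25,0],"rot": [0,0,0]},
    {"linear": [0,-20,0],"rot": [0,0,0]},
    {"linear": [0,-10,0],"rot": [0,0,0]},
    {"linear": [0,0,0],"rot": [0,0,0]},
    {"linear": [0,0,0],"rot": [0,0,0]},
  ],
)

```text
t: 36.0
tcp_pos: [0.4422, 0.1183, 0.1944]
eef_rot: [0.0, 0.654, 0.756, 0.0]
force: [0.2, 0.5, -0.3]
grip_width: 0.0764
grip_force: 0.0
```

```bash
python3 - <<'E'
from h import *
P={"r":(.6457,-.0715),"p":(.6354,-.0002),"s":(.625,.071),"q":(.6147,.1423)}
im=[]
for c in ("scene","side"):
    a=camera(c)["pixels"][:,:,::-1];im.append(cv2.resize(a[140:290,170:380] if c=="scene" else a[90:300,220:400],(400,400)))
cv2.imwrite("pics/fin.png",np.hstack(im))
for k in "rpsq":
    ob={}
    for c in ("scene","side"):
        u=box(proj(c,cyl(k,*P[k],.006)));u=(u[:2]+u[2:])/2
        for d in silhouettes(c,f"cap_{k}_mid"):
            if np.hypot(*(u-d["box"][:2]))<12: ob.setdefault(c,d["box"])
    v=fitcap(k,ob,.006,P[k]) if ob else None
    print(k,list(ob),v and (np.round((v[0]-P[k])*1e3,1),v[1]))
E
```

```text
r ['scene', 'side'] (array([-3.3, -0.3]), array([ 0.3,  0.5, -1.6,  1.1, -0.4, -0.9, -0.1, -0.3]))
p ['scene', 'side'] (array([ 1.9, -2.5]), array([-2.6,  0.2,  1.4, -1.6,  2.5,  0.4, -0.5, -0.3]))
s ['scene', 'side'] (array([-0.4,  4.4]), array([ 4.7, -1.1, -0.7, -0.3,  0.7,  0.9, -0.1,  0.2]))
q ['scene', 'side'] (array([-2.5,  0.1]), array([ 0.3, -2. , -1.3, -0.8,  0.7,  0.5,  0.3, -1.7]))
```

View pics/fin.png

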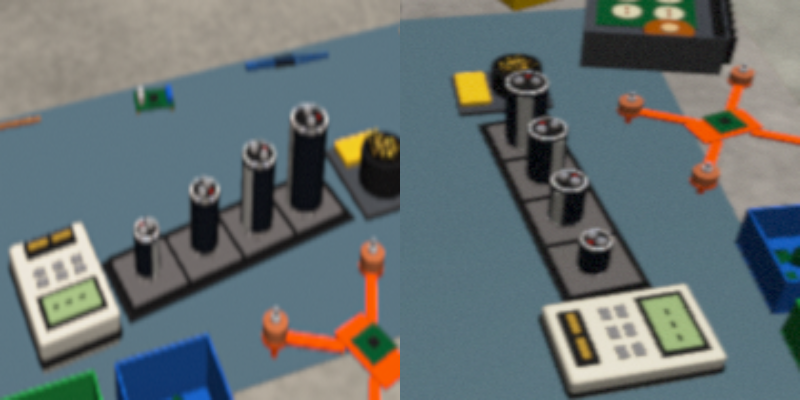

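All four stand upright in rising height from the tester: tops at (146,228), (204,188), (258,153) and (308,117) in the left half. Each is within about 3 mm of its pocket centre (s reads 4 mm off, with a noisy scene box).

```bash
python3 -c "
from workcell import *
print(close_job())"
```

```text
the job is handed in; nothing more can be done
None
```

The job is handed in: the four capacitors stand upright in height order, shortest beside the tester (r in pocket d, p in c, s in b, q in a), each about 2–4 mm from its pocket's centre by camera, after about 36 s on the robot's clock.

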